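Find the rattling bearing case

ROBOT

A 6-joint arm with a two-finger parallel gripper is mounted at the origin on the work surface; the furniture and walls round the work are solid. World frame = base frame: x ahead of the robot, y to its left, z up, the work surface at z = 0. Lengths are in m, angles in rad, forces in N, time in s.
With the tool pointing down it reaches from about 0.375 to 0.975 m from the base axis. Payload 3.8 kg.
Tool frame: the origin (TCP) lies midway between the tips of the shut fingers; the grasp point (between the pads) lies 19 mm behind it; z points along the fingers, y is the direction in which the jaws open and shut (so a half turn about z gives the same grasp; the last joint's range is limited). The gripper opens to 85 mm and grips with 20 to 120 N. Pads are 22 mm wide; open, the fingers measure 114 mm over their backs; the gripper's body (76 mm by 85 mm) begins 54 mm behind the grasp point. The pads swing forward as they close: fully open they stand 13 mm farther back than shut.
Start: joints at [1.299, 0.264, 1.604, -0, 1.274, -0.037], TCP at [0.157, 0.656, 0.231] pointing down, gripper open.
Joint ranges: [-2.63, 2.63], [-0.94, 2.18], [0.31, 2.57], [-1.31, 4.45], [0, 2.66], [-2.55, 2.55]. Speed limits (rad/s): [2.57, 2.57, 3.14, 3.14, 3.14, 3.14].

INTERFACE

Orientations are given as a rotation vector (axis times angle).
In Python, from workcell import readout, read_camera, camera_params, bot gives the robot as it stands.
- The arm moves only by the tool apply_moves, never from a script. Its argument "plan" is a list that holds one entry, the list of rows, each a list of 7 numbers: the shift along the tool's x, y, z each as a share of 1000 mm, from -1 to 1, then the turn, a rotation vector about the tool's x, y, z each as a share of pi rad, from -1 to 1, then the gripper command: -1 is fully open, 1 is shut, values between are in proportion. A call has exactly 8 rows; each row is the pose to reach, as a shift and turn from the pose commanded when the call began, along the tool's axes at that moment, turning the shorter way round; what a row does not reach only later rows make up. A row lasts 1/12 s, in which the tool goes at most 41.7 mm and 7.16 degrees, less where a joint would pass 70% of its speed; a pose out of reach is approached as far as the arm can. A call with a number of a shift or a turn outside -1 to 1 is refused whole. A call with a gripper value outside its range is refused whole. The fingers move at their own pace and stop on an object; "force" is the grip in N (left out, the last holds). Time passes only in rows, so rows that repeat a pose let the fingers close, or fill a call up. It gives the time, the measured TCP pose, the force and the opening at its end, in the units of the state.
- readout.read_state(): the state, without advancing time (a new reading comes with each control period).
- read_camera(name): name is "side" or "top"; returns the picture (420x560x3 uint8, red, green, blue); there is no depth.
- camera_params(name): a dict with "fovy" (degrees; the focal length in pixels is half the picture's height over the tangent of half this angle, whatever the lens; pixels are square), "cx", "cy" (the principal point, pixels), "rvec" (rotation vector, rad) and "tvec" (3), from world to camera coordinates, as OpenCV has them. Camera axes: x right, y down, z forward; pixel columns grow to the right and rows downward; lengths in m; the calibration is good to about 2 mm. A picture is of the moment at which its call begins. camera_params takes no time and is no camera call.
- bot.finish_job(): hands the job in, once; it reports no verdict.
The state is a dict: "time": time; "q": joint angles; "joint_vel": joint speeds; "joint_torque": joint torques, N m; "tool_pos": TCP position; "tcp_rot": TCP orientation; "wrist_force": force on the tool from outside, world axes, zero at the start; "torque": the same for the moment, N m; "width": opening from 0.0 (shut) to 1.0 (fully open).
Only numpy, scipy, OpenCV 4.12 (cv2) and the standard library are available. Lean on these libraries where they do the work, as an engineer would, in place of code of your own. Each camera call takes 0.05 s, during which the arm holds its last target.

TASK

Two sealed bearing cases lie level on see-saw rests; in one of them the bearing has come loose. Before lifting either case, push one end of a case down to the stop for a second and let go: if the loose bearing has slid to that end the case stays tipped, otherwise it swings back level. Lay the sound case flat inside the wooden tray, and leave the rattler on its own rest, tipped down at one end by its loose bearing.

Things in the scene. Friction and masses are not known exactly. Their poses are not given: they have to be found in the camera images.
- case_1_centre (a point): Centre (half-way up) of a sealed case, aluminium with grey end caps, 130 mm long (its x) x 46 wide (y) x 36 high (z up), 0.32 kg. It starts level on its own see-saw rest (wooden table, steel foot) between 6 mm lips at ends and corners; its middle 80 mm is clear at both sides. Its top is 72 mm above the worktop. It lifts straight out. Exactly one of the two cases, either one, has a loose bearing.
- case_2_centre (a point): Centre of the other case, alike in all. Each rest pivots about the case's y, 28 mm above the worktop, 0.24 rad each way to a stop. 2 N down on the top, 55 mm along x from the centre, tips it; the firm stop (halt at 12 N) comes with fingertips about 61 mm above the worktop. Let go after 1 s: a sound case springs back nearly level within 1 s; a loose bearing keeps its case tipped about 0.24 rad.
- tray_in (a point): Centre of the inner floor of a low fixed open wooden tray, outside 108 mm (x) x 190 mm (y, its long side), inside 98 x 180 mm, walls 18 mm high over the worktop, floor 5 mm above it. A case laid in with its length along the tray's y has its centre 18 mm above this point.

How it is judged:
On the way:
1. with both cases still on their rests, a case is tipped down at one end (distance of each of case_1_centre, case_2_centre from where it was at the start of the episode below 0.03 m and ((angle between case_1_centre's own x axis and vertical below 1.42 rad or angle between case_1_centre's own x axis and vertical above 1.72 rad) or (angle between case_2_centre's own x axis and vertical below 1.42 rad or angle between case_2_centre's own x axis and vertical above 1.72 rad))), for 0.2 s.
At the end, for the whole second after the job is handed in: The rattler is on its rest, within 30 mm of where it began, tipped lengthwise by over 0.15 rad with nothing holding it; the sound case lies flat (10 degrees) in the tray, its centre within 40 mm (x) and 70 mm (y) of the tray's centre, 8 to 26 mm above its floor; both at rest ((((angle between case_1_centre's own x axis and vertical below 1.42 rad or angle between case_1_centre's own x axis and vertical above 1.72 rad) and distance of case_1_centre from where it was at the start of the episode below 0.03 m and x of case_2_centre in the frame of tray_in between -0.04 and 0.04 m and y of case_2_centre in the frame of tray_in between -0.07 and 0.07 m and z of case_2_centre in the frame of tray_in between 0.008 and 0.026 m and angle between case_2_centre's own z axis and vertical below 0.17 rad) or ((angle between case_2_centre's own x axis and vertical below 1.42 rad or angle between case_2_centre's own x axis and vertical above 1.72 rad) and distance of case_2_centre from where it was at the start of the episode below 0.03 m and x of case_1_centre in the frame of tray_in between -0.04 and 0.04 m and y of case_1_centre in the frame of tray_in between -0.07 and 0.07 m and z of case_1_centre in the frame of tray_in between 0.008 and 0.026 m and angle between case_1_centre's own z axis and vertical below 0.17 rad)) and linear speed of each of case_1, case_2 below 0.02 m/s); the robot touches nothing.
It also fails if it takes over 64 s, if anything falls off the work surface, if the arm or the gripper's body presses on something with over 40 N, if the wrist force passes 120 N, or if a joint passes its speed limit or range.

## Working session

There is one attempt and no reset: what is moved stays moved. The work goes in short steps, Python scripts to look and compute and a tool call to move; the robot and the scene stay as the last step left them, time stands still between calls to the robot, and variables do not carry over. Pictures are saved under pics/ and viewed, and the job is handed in when it is done.

Besides the shell and the picture viewer there is one more tool, called after ">>>" by a JSON object that holds its "api" and its "payload". apply_moves: Moves the arm, as the interface text tells. Shift numbers are shares of 1000 mm and turn numbers shares of pi rad, none past 1 either way. Its arguments: {"type":"object","properties":{"plan":{"type":"array","items":{"type":"array","items":{"type":"array","items":{"type":"number","minimum":-1,"maximum":1}}}},"force":{"type":"number"}},"required":["plan"]}

```bash
ls; mkdir -p pics; python3 - <<'E'
from workcell import readout, read_camera, camera_params, bot
import cv2
for n in("side","top"):
    im=read_camera(n); cv2.imwrite(f"pics/{n}0.png",im[:,:,::-1]); print(n,camera_params(n))
print(readout.read_state())
E
```

```text
pics
side {'fovy': 43.21451670960336, 'cx': 276.37453889443736, 'cy': 199.19182475323223, 'rvec': array([ 0.31009236, -2.48442887,  1.70737728]), 'tvec': array([0.58383083, 0.07223542, 0.94617966])}
top {'fovy': 44.49759132336118, 'cx': 281.280123994816, 'cy': 204.71595682148046, 'rvec': array([ 2.11209976, -2.16593473,  0.22191507]), 'tvec': array([0.13148061, 0.56013433, 0.82546673])}
{'time': 0.1, 'q': array([ 1.29907573e+00,  2.64694041e-01,  1.60523841e+00, -4.31926389e-05,
        1.27369826e+00, -3.69101342e-02]), 'joint_vel': array([ 0.00072527, -0.00190449, -0.00086641,  0.00234737, -0.00080472,
       -0.00183491]), 'joint_torque': array([ 4.80572926e-04, -5.16707897e+01, -3.68591380e+01, -3.97516362e-05,
        6.42513696e-03,  5.22035236e-06]), 'tool_pos': array([0.15688985, 0.65583572, 0.23007506]), 'tcp_rot': array([-0.36794075, -3.11969583,  0.00317303]), 'wrist_force': array([ 0.46847177, -0.74720116, -1.27670168]), 'torque': array([ 0.00198485, -0.04150177, -0.03413922]), 'width': 1.0026359726750744}
```

View pics/side0.png

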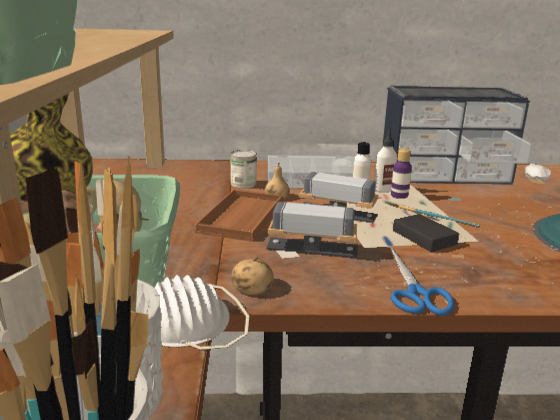

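View pics/top0.png

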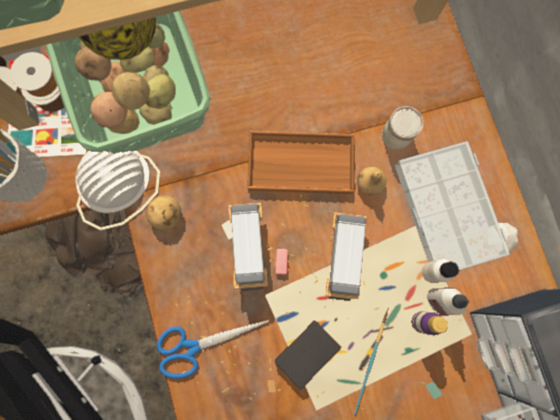

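The top view shows case A at about (248,247), case B at (347,255) and the tray at (302,163). Next I'll zoom in for the corners.

```bash
cat > h.py <<'E'
import numpy as np, cv2
from workcell import readout, read_camera, camera_params, bot
def cam(n):
    p=camera_params(n); f=210/np.tan(np.radians(p['fovy'])/2)
    K=np.array([[f,0,p['cx']],[0,f,p['cy']],[0,0,1]]); R=cv2.Rodrigues(p['rvec'])[0]
    return K,R,np.array(p['tvec'])
def ray(n,uv,z):
    K,R,t=cam(n); c=-R.T@t; d=R.T@np.linalg.inv(K)@np.array([*uv,1.]); return c+d*(z-c[2])/d[2]
def proj(n,X):
    K,R,t=cam(n); p=K@(R@np.array(X)+t); return p[:2]/p[2]
def toworld(): 
    s=readout.read_state(); return s['tool_pos'],cv2.Rodrigues(s['tcp_rot'])[0]
E
python3 - <<'E'
from h import *
for n in("side","top"):
    K,R,t=cam(n); print(n,-R.T@t)
im=cv2.imread("pics/top0.png")
cv2.imwrite("pics/topz.png",cv2.resize(im[120:310,200:400],None,fx=3.9,fy=3.1,interpolation=cv2.INTER_CUBIC)[:600] if 0 else cv2.resize(im[120:310,200:400],None,fx=3,fy=3,interpolation=cv2.INTER_CUBIC))
im=cv2.imread("pics/side0.png")
cv2.imwrite("pics/sidez.png",cv2.resize(im[150:270,190:390],None,fx=4,fy=4,interpolation=cv2.INTER_CUBIC))
for uv,z in(((248,247),.072),((347,255),.072),((302,163),.005)): print(ray("top",uv,z))
E
```

```text
side [0.38082154 0.9697508  0.39482994]
top [0.40700713 0.14268509 0.90907596]
[0.49026344 0.17421909 0.072     ]
[0.47313943 0.0129122  0.072     ]
[0.64752764 0.07623161 0.005     ]
```

View pics/topz.png

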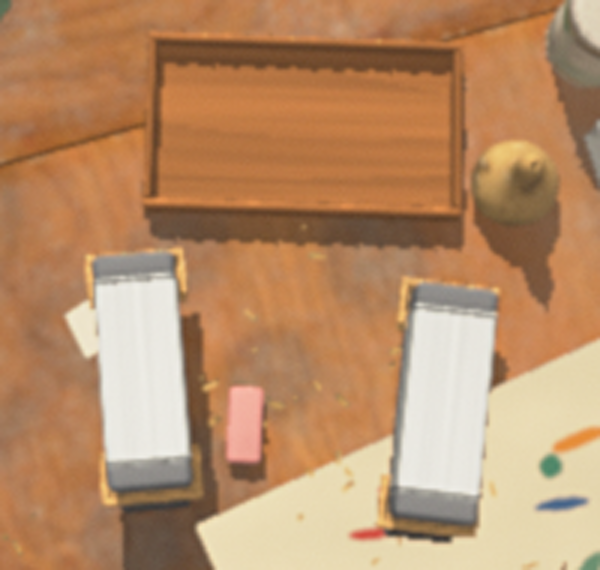

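View pics/sidez.png

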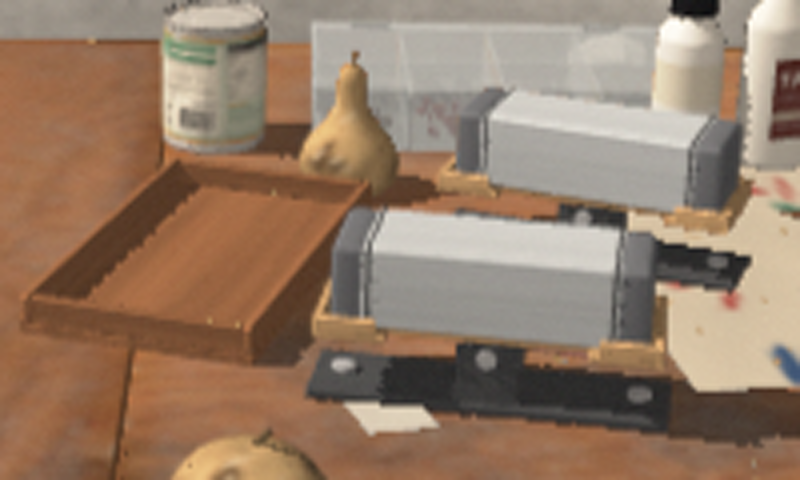

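```bash
python3 - <<'E'
from h import *
def w(z,h): return ray("top",(np.array(z)+.5)/3-.5+[200,120],h)
for nm,c in(("A",[(95,257),(174,253),(190,486),(109,491)]),("B",[(415,285),(498,291),(476,523),(394,516)])):
    P=np.array([w(q,.072) for q in c]); print(nm,P.mean(0),[np.linalg.norm(P[i]-P[(i+1)%4]).round(4) for i in range(4)])
    d=(P[0]+P[1]-P[2]-P[3])/2; print("yaw",np.arctan2(d[1],d[0]))
    X=P.mean(0)-[0,0,.018]; print("side centre",proj("side",P.mean(0)), (proj("side",P.mean(0))-[190,150])*4)
    d/=np.linalg.norm(d); 
    for s in(1,-1): print("end top", (proj("side",P.mean(0)+s*.065*d)-[190,150])*4)
T=np.array([w(q,.018) for q in [(151,36),(463,44),(463,212),(145,208)]]); print(T,T.mean(0),[np.linalg.norm(T[i]-T[(i+1)%4]).round(4) for i in range(4)])
d=(T[0]+T[3]-T[1]-T[2]);print("tray long yaw",np.arctan2(d[1],d[0]))
for n in T: print((proj("side",n)-[190,150])*4)
E
```

```text
A [0.49675232 0.1757834  0.072     ] [np.float64(0.0436), np.float64(0.1277), np.float64(0.0435), np.float64(0.1279)]
yaw 0.0484464048104474
side centre [314.39737874 207.75178968] [497.58951496 231.0071587 ]
end top [340.55945051 216.71883462]
end top [658.49067385 245.64771758]
B [0.47516933 0.01067033 0.072     ] [np.float64(0.046), np.float64(0.1273), np.float64(0.0443), np.float64(0.1265)]
yaw -0.14362766136888636
side centre [339.8905034  177.64317733] [599.56201359 110.57270932]
end top [469.73369245  91.8784126 ]
end top [735.10301385 130.08958865]
[[ 0.70449104  0.16934655  0.018     ]
 [ 0.69580828 -0.01925521  0.018     ]
 [ 0.5919542  -0.01375778  0.018     ]
 [ 0.59855268  0.17463079  0.018     ]] [0.64770155 0.07774109 0.018     ] [np.float64(0.1888), np.float64(0.104), np.float64(0.1885), np.float64(0.1061)]
tray long yaw 1.530283659551318
[ 26.28494327 288.54443339]
[175.31739469 150.29155348]
[368.16507109 174.39421872]
[255.83527229 321.576493  ]
```

```bash
cat >> h.py <<'E'
def go(x,y,z,yaw):
    p,R=toworld(); cy,sy=np.cos(yaw),np.sin(yaw)
    Rt=np.array([[-sy,cy,0],[cy,sy,0],[0,0,-1]]).T
    s=R.T@(np.array([x,y,z])-p); r=cv2.Rodrigues(R.T@Rt)[0].ravel()
    print("shift",s.round(4),"turn",(r/np.pi).round(4),"rows",np.linalg.norm(s)/.0417,np.linalg.norm(r)/.125)
E
python3 -c "
from h import *
go(.5517,.1784,.12,1.619)"
```

```text
shift [-0.4951 -0.3723  0.1108] turn [-0.0006 -0.0001 -0.0901] rows 15.089563609240177 2.2640698972129
```

>>> {"api": "apply_moves", "payload": {"plan": [[[-0.495,-0.372,0.11,0,0,-0.09,1],[-0.495,-0.372,0.11,0,0,-0.09,1],[-0.495,-0.372,0.11,0,0,-0.09,1],[-0.495,-0.372,0.11,0,0,-0.09,1],[-0.495,-0.372,0.11,0,0,-0.09,1],[-0.495,-0.372,0.11,0,0,-0.09,1],[-0.495,-0.372,0.11,0,0,-0.09,1],[-0.495,-0.372,0.11,0,0,-0.09,1]]]}}

```text
time: 0.77
tool_pos: [0.3669, 0.4017, 0.1723]
tcp_rot: [0.076, -3.14, 0.001]
wrist_force: [1.5, 0.3, -0.2]
width: -0.002
```

```bash
python3 -c "
from h import *
go(.5517,.1784,.12,1.619);print(toworld())"
```

```text
shift [-0.1738 -0.232   0.0523] turn [-0.0001 -0.0001  0.    ] rows 7.063600774315963 0.0036940785401758337
(array([0.36692181, 0.40174388, 0.17230205]), array([[-9.98836016e-01, -4.82341146e-02, -2.87203363e-04],
       [-4.82340107e-02,  9.98835998e-01, -3.58223539e-04],
       [ 3.04147653e-04, -3.43953603e-04, -9.99999895e-01]]))
```

>>> {"api": "apply_moves", "payload": {"plan": [[[-0.174,-0.232,0.052,0,0,0,1],[-0.174,-0.232,0.052,0,0,0,1],[-0.174,-0.232,0.052,0,0,0,1],[-0.174,-0.232,0.052,0,0,0,1],[-0.174,-0.232,0.052,0,0,0,1],[-0.174,-0.232,0.052,0,0,0,1],[-0.174,-0.232,0.052,0,0,0,1],[-0.174,-0.232,0.052,0,0,0,1]]]}}

```text
time: 1.43
tool_pos: [0.5541, 0.1748, 0.1193]
tcp_rot: [0.068, -3.141, 0.004]
wrist_force: [-0.6, 0.4, 0.9]
width: -0.0
```

```bash
python3 -c "
from h import *
go(.5517,.1784,.075,1.619);print(toworld()[0], readout.read_state()['joint_vel'].max())"
```

```text
shift [0.0022 0.0038 0.0443] turn [-0.0009 -0.     -0.0015] rows 1.0680703643766363 0.04431207113319233
[0.55405094 0.17484329 0.119334  ] 0.06579735307738795
```

>>> {"api": "apply_moves", "payload": {"plan": [[[0.002,0.004,0.025,0,0,0,1],[0.002,0.004,0.041,0,0,0,1],[0.002,0.004,0.045,0,0,0,1],[0.002,0.004,0.048,0,0,0,1],[0.002,0.004,0.05,0,0,0,1],[0.002,0.004,0.052,0,0,0,1],[0.002,0.004,0.054,0,0,0,1],[0.002,0.004,0.056,0,0,0,1]]]}}

```text
time: 2.1
tool_pos: [0.551, 0.1849, 0.0667]
tcp_rot: [-0.076, 3.136, 0.002]
wrist_force: [3.3, 0.5, 3.3]
width: 0.001
```

```bash
python3 -c "
from h import *
go(.5517,.1784,.060,1.619);s=readout.read_state();print(toworld()[0], s['wrist_force'],s['joint_vel'].round(3))
im=read_camera('side');cv2.imwrite('pics/s1.png',cv2.resize(im[120:270,190:390],None,fx=4,fy=4)[:,:,::-1])
print(readout.read_state()['tool_pos'])"
```

```text
shift [-0.0004 -0.0066  0.0067] turn [0.0003 0.0014 0.0001] rows 0.22425126197765743 0.036429772732720536
[0.55098888 0.1849207  0.06666492] [3.25627391 0.47050428 3.3268401 ] [-0.001  0.03   0.011  0.001 -0.051  0.001]
[0.55068156 0.18480466 0.06616195]
```

View pics/s1.png

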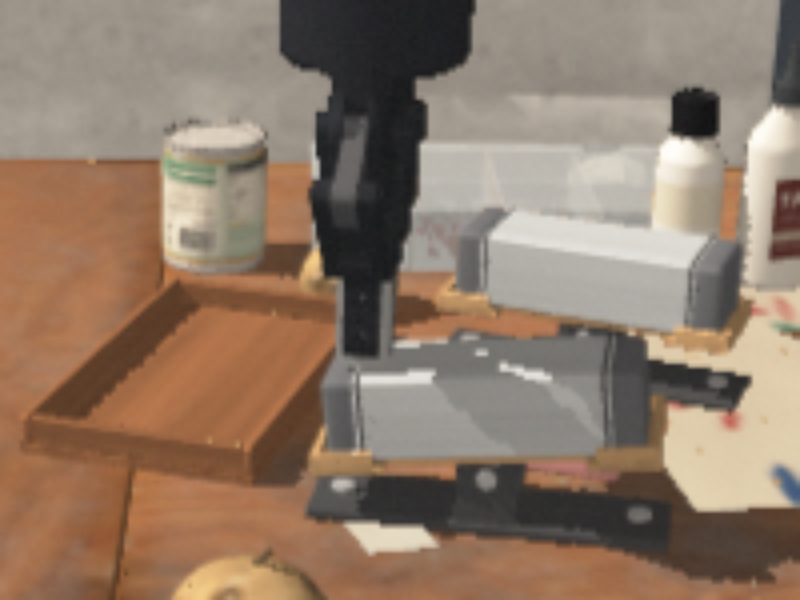

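The far end of case A is going down under the fingers (pad at about (365,355) in the zoomed side view). I'll keep pushing to the stop.

>>> {"api": "apply_moves", "payload": {"plan": [[[0,0,0.001,0,0,0,1],[0,0,0.002,0,0,0,1],[0,0,0.003,0,0,0,1],[0,0,0.004,0,0,0,1],[0,0,0.005,0,0,0,1],[0,0,0.0055,0,0,0,1],[0,0,0.0055,0,0,0,1],[0,0,0.0055,0,0,0,1]]]}}

```text
time: 2.82
tool_pos: [0.5521, 0.1848, 0.0615]
tcp_rot: [-0.075, 3.134, 0.002]
wrist_force: [5.1, 0.3, 5.9]
width: 0.0
```

>>> {"api": "apply_moves", "payload": {"plan": [[[0,0,0.001,0,0,0,1],[0,0,0.001,0,0,0,1],[0,0,0.001,0,0,0,1],[0,0,0.001,0,0,0,1],[0,0,0.001,0,0,0,1],[0,0,0.001,0,0,0,1],[0,0,0.001,0,0,0,1],[0,0,0.001,0,0,0,1]]]}}

```text
time: 3.48
tool_pos: [0.5521, 0.1849, 0.0614]
tcp_rot: [-0.075, 3.135, 0.002]
wrist_force: [3.3, -0.1, 10.2]
width: -0.0
```

Firm stop (10 N). Hold another 0.67 s, then release.

>>> {"api": "apply_moves", "payload": {"plan": [[[0,0,0,0,0,0,1],[0,0,0,0,0,0,1],[0,0,0,0,0,0,1],[0,0,0,0,0,0,1],[0,0,0,0,0,0,1],[0,0,0,0,0,0,1],[0,0,0,0,0,0,1],[0,0,0,0,0,0,1]]]}}

```text
time: 4.15
tool_pos: [0.5521, 0.1849, 0.0614]
tcp_rot: [-0.075, 3.134, 0.002]
wrist_force: [4.1, 0.1, 10.6]
width: 0.001
```

>>> {"api": "apply_moves", "payload": {"plan": [[[0,0,0,0,0,0,1],[0,0,0,0,0,0,1],[0,0,0,0,0,0,1],[0,0,-0.01,0,0,0,1],[0,0,-0.03,0,0,0,1],[0,0,-0.06,0,0,0,1],[0,0,-0.08,0,0,0,1],[0,0,-0.08,0,0,0,1]]]}}

```text
time: 4.82
tool_pos: [0.5508, 0.1849, 0.1431]
tcp_rot: [-0.075, 3.136, 0.002]
wrist_force: [2.4, 0.0, 0.8]
width: -0.002
```

```bash
python3 -c "
from h import *
go(.4752+.055*.9897,.0107-.055*.1431,.1,1.427)"
```

```text
shift [ 0.0301 -0.1809  0.0427] turn [0.0006 0.0016 0.061 ] rows 4.514480608727986 1.5349110829906196
```

>>> {"api": "apply_moves", "payload": {"plan": [[[0.03,-0.181,0.043,0,0,0.061,1],[0.03,-0.181,0.043,0,0,0.061,1],[0.03,-0.181,0.043,0,0,0.061,1],[0.03,-0.181,0.043,0,0,0.061,1],[0.03,-0.181,0.043,0,0,0.061,1],[0.03,-0.181,0.043,0,0,0.061,1],[0.03,-0.181,0.043,0,0,0.061,1],[0.03,-0.181,0.043,0,0,0.061,1]]]}}

```text
time: 5.48
tool_pos: [0.527, 0.0024, 0.0949]
tcp_rot: [-0.226, -3.132, -0.001]
wrist_force: [0.1, -0.0, 0.4]
width: -0.001
```

```bash
python3 -c "
from h import *
go(.4752+.055*.9897,.0107-.055*.1431,.1,1.427);print(toworld()[0])
im=read_camera('side');cv2.imwrite('pics/s2.png',cv2.resize(im[120:270,190:390],None,fx=4,fy=4)[:,:,::-1])
print(readout.read_state()['tool_pos'])"
```

```text
shift [-0.0026  0.0008 -0.0051] turn [ 0.0001 -0.0006 -0.0002] rows 0.13814440073381082 0.016312692145836784
[0.52695416 0.00242352 0.09491659]
[0.52747373 0.00285493 0.09529086]
```

View pics/s2.png

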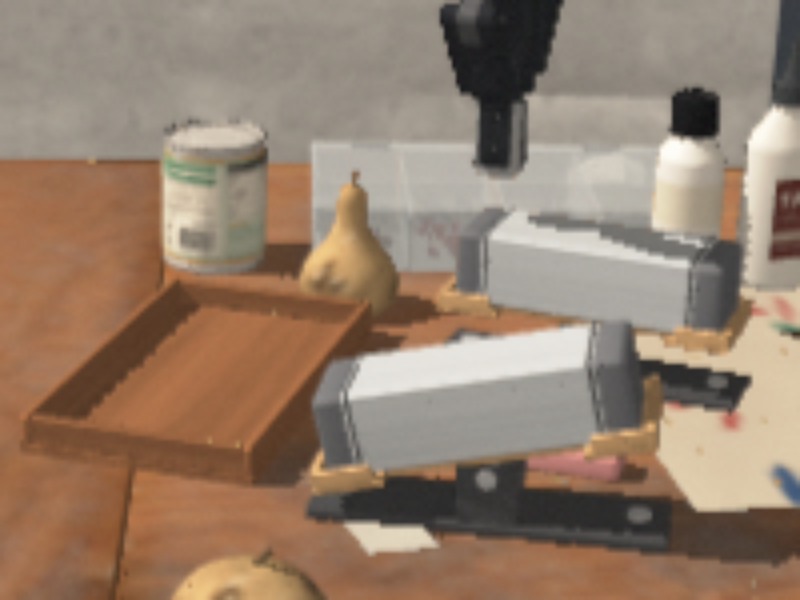

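Case A is clearly still tipped 1 s after release, with its left end low at (345,420) and its right end high. So A is the rattler, B is sound and can be lifted.

```bash
python3 -c "
from h import *
go(.4752,.0107,.12,1.427)"
```

```text
shift [ 0.0529  0.0003 -0.0247] turn [ 0.0001 -0.0003  0.0002] rows 1.399261399857198 0.00951350249078809
```

>>> {"api": "apply_moves", "payload": {"plan": [[[0.0,0,-0.025,0,0,0,-1],[0.03,0,-0.025,0,0,0,-1],[0.053,0,-0.025,0,0,0,-1],[0.053,0,-0.025,0,0,0,-1],[0.053,0,-0.025,0,0,0,-1],[0.053,0,-0.025,0,0,0,-1],[0.053,0,-0.025,0,0,0,-1],[0.053,0,-0.025,0,0,0,-1]]]}}

```text
time: 6.2
tool_pos: [0.4764, 0.0098, 0.1207]
tcp_rot: [0.225, 3.133, 0.0]
wrist_force: [0.9, -0.2, 0.2]
width: 0.997
```

```bash
python3 -c "
from h import *
go(.4752,.0107,.038,1.427);print(toworld()[0])
for n in('side','top'):
  im=read_camera(n);cv2.imwrite('pics/%s3.png'%n,im[:,:,::-1])
"
```

```text
shift [0.0013 0.0007 0.0827] turn [0.     0.0002 0.0002] rows 1.9842903504157658 0.007940904979321654
[0.47635104 0.00981794 0.1207322 ]
```

View pics/side3.png

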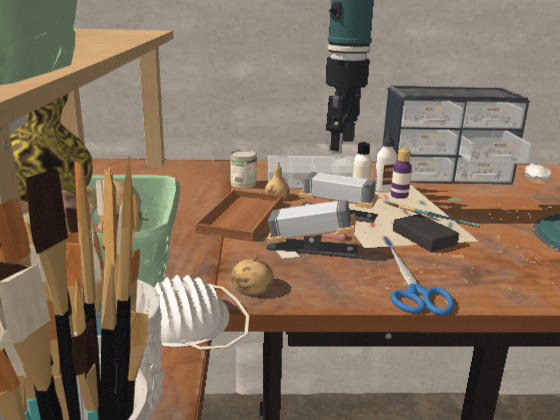

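View pics/top3.png

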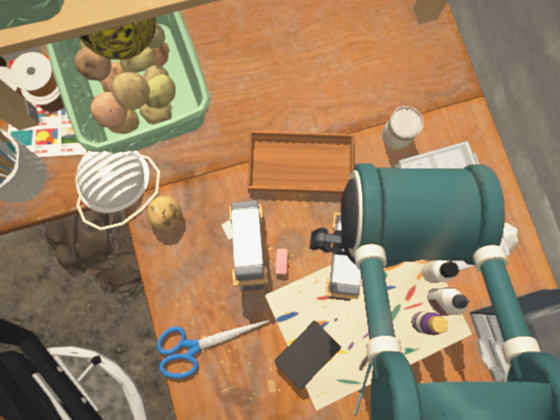

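Case A is still tipped, and the open gripper sits over the middle of case B. I'll descend.

>>> {"api": "apply_moves", "payload": {"plan": [[[0.001,0.001,0.02,0,0,0,-1],[0.001,0.001,0.035,0,0,0,-1],[0.001,0.001,0.045,0,0,0,-1],[0.001,0.001,0.055,0,0,0,-1],[0.001,0.001,0.065,0,0,0,-1],[0.001,0.001,0.075,0,0,0,-1],[0.001,0.001,0.083,0,0,0,-1],[0.001,0.001,0.083,0,0,0,-1]]]}}

```text
time: 6.97
tool_pos: [0.473, 0.0107, 0.0356]
tcp_rot: [-0.225, -3.13, 0.0]
wrist_force: [-0.4, -0.9, 0.6]
width: 1.002
```

>>> {"api": "apply_moves", "payload": {"plan": [[[0,0,0,0,0,0,1],[0,0,0,0,0,0,1],[0,0,0,0,0,0,1],[0,0,0,0,0,0,1],[0,0,0,0,0,0,1],[0,0,0,0,0,0,1],[0,0,0,0,0,0,1],[0,0,0,0,0,0,1]]], "force": 40}}

```text
time: 7.63
tool_pos: [0.4753, 0.0107, 0.0383]
tcp_rot: [0.225, 3.132, 0.0]
wrist_force: [0.0, 0.2, 6.3]
width: 0.533
```

Width 0.533 is about 45 mm, so the case is held. I'll lift straight up.

>>> {"api": "apply_moves", "payload": {"plan": [[[0,0,-0.005,0,0,0,1],[0,0,-0.015,0,0,0,1],[0,0,-0.03,0,0,0,1],[0,0,-0.05,0,0,0,1],[0,0,-0.075,0,0,0,1],[0,0,-0.1,0,0,0,1],[0,0,-0.1,0,0,0,1],[0,0,-0.1,0,0,0,1]]]}}

```text
time: 8.3
tool_pos: [0.4753, 0.0106, 0.1386]
tcp_rot: [0.225, 3.131, 0.0]
wrist_force: [0.5, 0.6, -3.9]
width: 0.534
```

```bash
python3 -c "
from h import *
go(.6477,.0777,.14,-.040)
im=read_camera('side');cv2.imwrite('pics/s4.png',cv2.resize(im[90:270,180:400],None,fx=3,fy=3)[:,:,::-1])
"
```

```text
shift [-0.161   0.0911 -0.0009] turn [0.0007 0.0007 0.467 ] rows 4.43651452419016 11.737164277026718
```

View pics/s4.png

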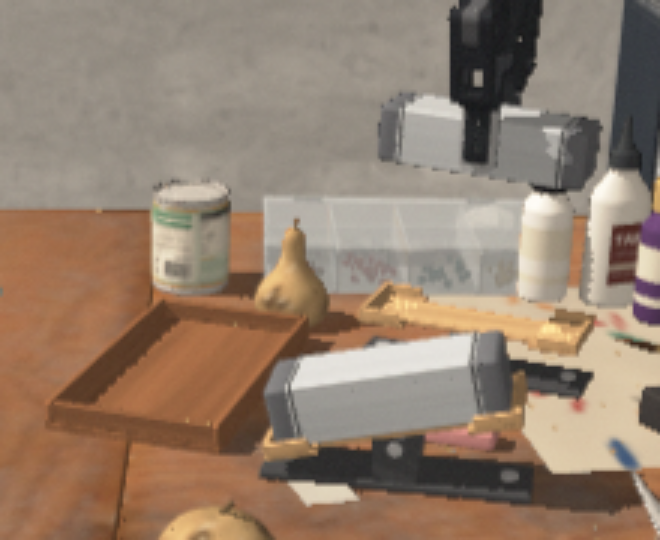

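Case B is lifted level off its empty rest at about (480,320), and A is still tipped. Next I'll carry B to the tray and turn it.

>>> {"api": "apply_moves", "payload": {"plan": [[[-0.015,0.01,0,0,0,0.04,1],[-0.03,0.02,0,0,0,0.08,1],[-0.055,0.03,0,0,0,0.12,1],[-0.08,0.045,0,0,0,0.16,1],[-0.1,0.06,0,0,0,0.2,1],[-0.12,0.07,0,0,0,0.24,1],[-0.14,0.08,0,0,0,0.28,1],[-0.16,0.09,0,0,0,0.3,1]]]}}

```text
time: 9.02
tool_pos: [0.6444, 0.0772, 0.1336]
tcp_rot: [-1.628, -2.681, 0.006]
wrist_force: [0.7, 0.6, -2.5]
width: 0.537
```

```bash
python3 -c "
from h import *
go(.6477,.0777,.14,-.040)
"
```

```text
shift [-0.001   0.0032 -0.0064] turn [-0.002  -0.0003  0.1652] rows 0.17277880140741184 4.153229255668339
```

>>> {"api": "apply_moves", "payload": {"plan": [[[0,0,0,0,0,0.04,1],[0,0,0,0,0,0.08,1],[0,0,0,0,0,0.12,1],[0,0,0,0,0,0.15,1],[0,0,0,0,0,0.165,1],[0,0,0,0,0,0.165,1],[0,0,0,0,0,0.165,1],[0,0,0,0,0,0.165,1]]]}}

```text
time: 9.68
tool_pos: [0.6445, 0.0767, 0.1356]
tcp_rot: [-2.256, -2.184, 0.004]
wrist_force: [-0.1, 0.4, -2.4]
width: 0.531
```

```bash
python3 -c "
from h import *
go(.6477,.0777,.010,-.040);print(toworld()[0])
im=read_camera('side');cv2.imwrite('pics/s5.png',cv2.resize(im[90:270,180:400],None,fx=3,fy=3)[:,:,::-1])
"
```

```text
shift [0.0011 0.0035 0.1256] turn [-0.001   0.0001  0.0024] rows 3.012480878080116 0.06575886027818117
[0.64454087 0.07673894 0.13557705]
```

View pics/s5.png

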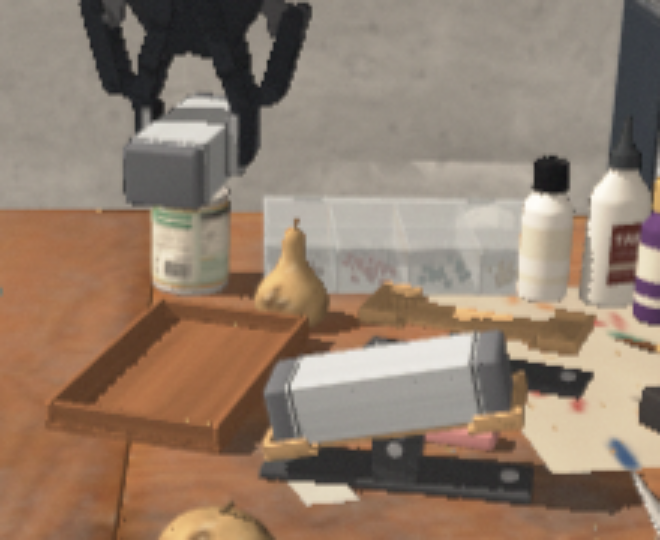

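Case B is over the tray, lengthwise along it. I'll lower it.

>>> {"api": "apply_moves", "payload": {"plan": [[[0.001,0.003,0.025,0,0,0.002,1],[0.001,0.003,0.05,0,0,0.002,1],[0.001,0.003,0.075,0,0,0.002,1],[0.001,0.003,0.095,0,0,0.002,1],[0.001,0.003,0.11,0,0,0.002,1],[0.001,0.003,0.117,0,0,0.002,1],[0.001,0.003,0.121,0,0,0.002,1],[0.001,0.003,0.121,0,0,0.002,1]]]}}

```text
time: 10.4
tool_pos: [0.6483, 0.0777, 0.0158]
tcp_rot: [-2.265, -2.176, 0.002]
wrist_force: [0.3, 0.2, -2.6]
width: 0.535
```

```bash
python3 -c "
from h import *
go(.6477,.0777,.010,-.040);print(toworld()[0])
im=read_camera('side');cv2.imwrite('pics/s6.png',cv2.resize(im[90:270,180:400],None,fx=3,fy=3)[:,:,::-1])
"
```

```text
shift [-0.     -0.0006  0.0058] turn [-0.0004  0.0001  0.0001] rows 0.1392000123134293 0.010215003333747147
[0.64831481 0.07769368 0.01577199]
```

View pics/s6.png

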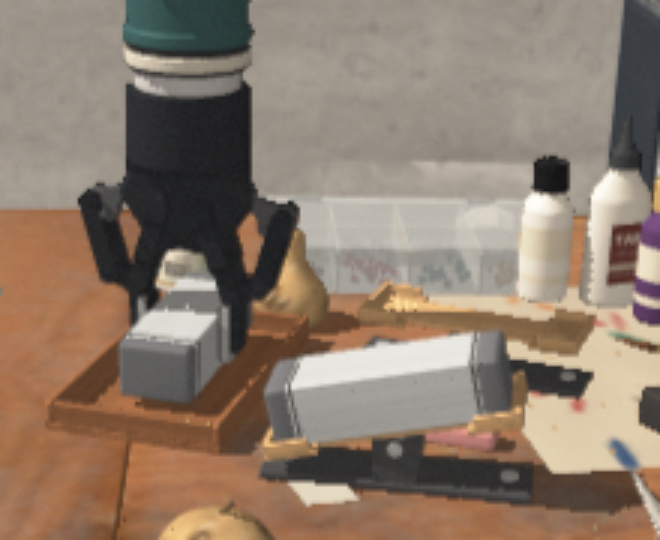

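B is inside the tray walls with a few millimetres left to go.

>>> {"api": "apply_moves", "payload": {"plan": [[[0,0,0.002,0,0,0,1],[0,0,0.003,0,0,0,1],[0,0,0.004,0,0,0,1],[0,0,0.005,0,0,0,1],[0,0,0.006,0,0,0,1],[0,0,0.007,0,0,0,1],[0,0,0.0075,0,0,0,1],[0,0,0.0075,0,0,0,1]]]}}

```text
time: 11.12
tool_pos: [0.6489, 0.0777, 0.0094]
tcp_rot: [2.265, 2.177, 0.0]
wrist_force: [-1.8, -0.2, -0.5]
width: 0.53
```

>>> {"api": "apply_moves", "payload": {"plan": [[[0,0,0.001,0,0,0,1],[0,0,0.001,0,0,0,1],[0,0,0.001,0,0,0,-0.3],[0,0,0.001,0,0,0,-0.3],[0,0,0.001,0,0,0,-0.3],[0,0,0.001,0,0,0,-0.3],[0,0,0.001,0,0,0,-0.3],[0,0,0.001,0,0,0,-0.3]]]}}

```text
time: 11.78
tool_pos: [0.6488, 0.0778, 0.0079]
tcp_rot: [2.265, 2.177, 0.0]
wrist_force: [0.5, 0.3, -0.1]
width: 0.653
```

Released cleanly, with no side force. I'll go straight up.

>>> {"api": "apply_moves", "payload": {"plan": [[[0,0,-0.005,0,0,0,-0.3],[0,0,-0.015,0,0,0,-0.3],[0,0,-0.03,0,0,0,-0.3],[0,0,-0.05,0,0,0,-0.3],[0,0,-0.08,0,0,0,-0.3],[0,0,-0.12,0,0,0,-0.3],[0,0,-0.15,0,0,0,-0.3],[0,0,-0.15,0,0,0,-0.3]]]}}

```text
time: 12.45
tool_pos: [0.6543, 0.0783, 0.1684]
tcp_rot: [2.258, 2.17, 0.019]
wrist_force: [0.8, 0.3, 0.5]
width: 0.649
```

```bash
python3 -c "
from h import *
for n in('side','top'):
  im=read_camera(n);cv2.imwrite('pics/%s7.png'%n,im[:,:,::-1])
  if n=='side': cv2.imwrite('pics/s7.png',cv2.resize(im[90:270,180:400],None,fx=3,fy=3)[:,:,::-1])
"
```

```text
(no output)
```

View pics/s7.png

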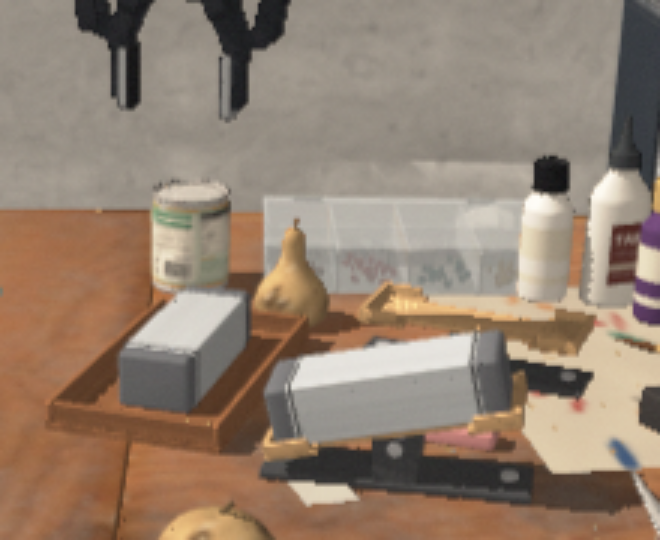

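View pics/top7.png

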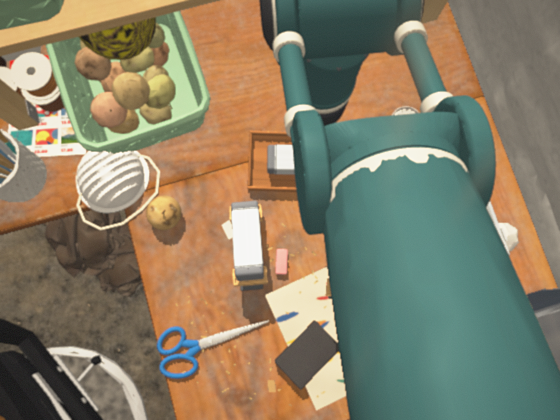

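Case B lies flat in the tray (near end face at (158,378) in the zoomed side view). A is tipped on its rest, and the gripper is clear. One numeric check before handing in.

```bash
python3 -c "
from h import *
P=[ray('side',np.array(q)/3+[180,90],.041) for q in((121,347),(196,353),(248,293),(177,291))]
print(np.round(P,3),np.mean(P,0))
a=np.array([.4968,.1758]);u=np.array([np.cos(.048),np.sin(.048)]);n=np.array([-u[1],u[0]])
# tipped A: top near-side end corners predicted for tilt .24 about pivot z .028
for t in(0,.24):
  for s in(1,-1):
    dx,dz=s*.065,.044; x=dx*np.cos(t)+dz*np.sin(t); z=.028-dx*np.sin(t)+dz*np.cos(t)
    print(t,s,(proj('side',[*(a+u*x+n*.023),z])-[180,90])*3)
"
```

```text
[[0.671 0.138 0.041]
 [0.626 0.134 0.041]
 [0.623 0.025 0.041]
 [0.668 0.035 0.041]] [0.64684875 0.08316844 0.041     ]
0 1 [277.39468316 357.95823985]
0 -1 [521.69023756 380.63802942]
0.24 1 [261.11594922 385.13151157]
0.24 -1 [499.95229992 353.33466577]
```

```bash
python3 -c "
from h import *
print(readout.read_state()['joint_vel'].round(3)); print(bot.finish_job())"
```

```text
[-0.001  0.043  0.062 -0.001 -0.002  0.   ]
the job is handed in; nothing more can be done
None
```

The job is handed in: the sound case is in the tray and the rattler is still tipped on its own rest. It took about 12.5 s of the 64 s.

- **Finding the rattler:** I pushed the far end of the left-hand case (seen from the robot) down to its stop with about 10 N, and held it for over 1 s. It was still tipped 1 s after release, so that case holds the loose bearing. I did not push the other case, since only one can be loose.
- **Placing the sound case:** I lifted the right-hand case straight out, turned it, and laid it lengthwise in the tray. I opened the fingers only partway so they would clear the tray walls, then raised the gripper clear.

**Last checks:**
- **Sound case:** in the side view it lies flat, its centre about 1 mm (x) and 5 mm (y) from the tray centre I measured. From the side camera its length came out about 20 mm short, so the 5 mm is rough, but the limit is 70 mm. The arm hid most of the tray in the top view, so that camera could not confirm it.
- **Rattler:** by eye, its corners sit roughly where a 0.24 rad tilt would put them, the far one about 15 zoomed pixels off. It was tipped in every picture after release.
- **Robot:** the gripper was empty and about 0.17 m above the worktop, touching nothing. The arm was still settling slightly at hand-in, with joint speeds up to 0.06 rad/s.

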